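# Turn the creasing bar groove side up

### The job

On the rubber mat, roll the long six-sided creasing bar over, one flat at a time and letting it come to rest on each flat, until its grooved flat faces straight up ready for creasing. Roll it rather than lifting it, leave it lying still on the mat, and leave the short bar alone.

Things in the scene. Friction and masses are not known exactly. Their poses are not given: they have to be found in the camera images.
- creasing_bar: The long one of two bare aluminium hexagonal bars: 140 mm long, 40 mm across flats, each flat 23 mm wide, 0.35 to 0.65 kg, any yaw. Origin at its middle, on its axis (20 mm above the mat); x along the bar, z out of the grooved flat, which has a groove 8 mm wide, 3 mm deep along all its length. Once tipped 30 degrees over a lower edge it drops onto the next flat, 23 mm further on.
- screw_flat (a point): Middle of the long bar's flat opposite the groove; it has two flush black screw heads 13 mm across, 90 mm apart. It starts as an upper slanting flat (groove under the other side): two rolls towards its side bring the groove up. Level pushes jam or slide the bar: push the rear upper slanting flat near its top and rise with it in an arc about the front lower edge.
- short_bar: The short bar, to be left alone: same section, groove and screw heads as the long one but 75 mm long, 0.27 kg, its screw heads 40 mm apart. Origin at its middle, x along it, z out of its grooved flat. It lies on the mat about 0.2 m from the long bar, middle to middle; either may be on the left.
- mat: Black rubber mat fixed to the desk, 320 mm along its x, 460 mm along its y, 3 mm thick; origin at the centre of its underside, at desk level. Only the two bars are on it; stapler, corner rounder, slate weight and clamps stand on the desk clear of its edges.
Things that resemble listed ones, but are neither listed nor needed, are in the scene too. What is shaped like the creasing_bar but green or turquoise is not meant.

How it is judged:
On the way:
1. the long bar rests on the flat next to the last one, its grooved flat one flat short of the top (angle between creasing_bar's own z axis and vertical between 0.873 and 1.222 rad and angular speed of creasing_bar below 0.5 rad/s), for 0.2 s.
At the end, for the whole second after the job is handed in: The long bar lies still on the mat on the flat with the screw heads, the grooved flat facing up within 10 degrees, its middle 18 to 28 mm above the desk and at least 20 mm inside the mat's edges (angle between creasing_bar's own z axis and vertical below 0.175 rad and z of creasing_bar in the frame of mat between 0.018 and 0.028 m and x of creasing_bar in the frame of mat between -0.14 and 0.14 m and y of creasing_bar in the frame of mat between -0.21 and 0.21 m and linear speed of creasing_bar below 0.02 m/s and angular speed of creasing_bar below 0.2 rad/s); the robot touches nothing.
It fails at once if the short bar is moved by more than 15 mm (distance of short_bar from where it was at the start of the episode above 0.015 m).
It fails at once if the long bar is lifted more than about 20 mm instead of rolled (z of creasing_bar in the frame of mat above 0.045 m).
It also fails if it takes over 38 s, if anything falls off the work surface, if the arm or the gripper's body presses on something with over 40 N, if the wrist force passes 120 N, or if a joint passes its speed limit or range.

### The arm

A 7-joint arm with a two-finger parallel gripper is mounted at the origin on the work surface. World frame = base frame: x ahead of the robot, y to its left, z up, the work surface at z = 0. Lengths are in m, angles in rad, forces in N, time in s.
With the tool pointing down it reaches from about 0.425 to 0.875 m from the base axis. Payload 4.7 kg.
Tool frame: the origin (TCP) lies on the mounting face of the last link; the fingertips stand 182 mm ahead of it and the grasp point (between the pads) lies 164 mm ahead of it; x points along the fingers, y is the direction in which the jaws open and shut, and the axes are right-handed (so a half turn about x gives the same grasp; the last joint's range is limited). The gripper opens to 87 mm and grips with 3 to 60 N. Pads are 19 mm wide; open, the fingers measure 117 mm over their backs; the gripper's body (75 mm by 190 mm) begins 51 mm behind the grasp point.
Start: joints at [1.116, 0.321, -0.07, 1.45, 0.023, 1.371, -0.057], TCP at [0.294, -0.58, 0.405] pointing down, gripper open.
Joint ranges: [-2.86, 2.86], [-0.3, 2.09], [-1.38, 1.24], [0.06, 2.45], [-1.56, 4.7], [0.09, 2.05], [-2.69, 2.69]. Speed limits (rad/s): [2.57, 2.57, 3.14, 3.14, 3.14, 3.14, 3.14].

### API

Orientations are given as a rotation vector (axis times angle).
In Python, from bench import monitor, get_image, ctrl gives the robot as it stands.
- The arm moves only by the shell command python3 -m creep 'ROWS' [FORCE]. ROWS is JSON, a list of rows, each a list of 7 numbers: the shift along the tool's x, y, z in mm, then the turn, a rotation vector about the tool's x, y, z in rad, then the finger opening in mm, from 0 to 87. A call has 1 to 5 rows; each row shifts and turns the commanded pose from where the row before left it, along the tool's axes as they then stand; what a row does not reach is not made up. A row lasts 1/10 s, in which the tool goes at most 50 mm and 8.59 degrees, less where a joint would pass 70% of its speed; a pose out of reach is approached as far as the arm can. A call is refused whole if a number of a shift passes 50 or a number of a turn 0.15, either way. A call with a gripper value outside its range is refused whole. The fingers move at their own pace and stop on an object; FORCE is the grip in N (left out, the last holds). Time passes only in rows, so rows that do not move let the fingers close. It gives the time, the measured TCP pose, the force and the opening at its end, in the units of the state.
- monitor.get_state(): the state, without advancing time (a new reading comes with each control period).
- get_image(name): name is "scene" or "side" or "wrist"; returns a dict with "img" (400x640x3 uint8, red, green, blue), "mtx" (3x3 intrinsics, pixels), "view" (4x4, takes a point from world to camera coordinates). Camera axes: x right, y up, looking along -z (the intrinsics and any distortion apply to the point x, -y, -z); pixel columns grow to the right and rows downward; lengths in m; the calibration is good to about 2 mm. The wrist camera is an equidistant fisheye: a pixel r from the principal point sees the ray r / f radians off the axis. A picture is of the moment at which its call begins. There is no depth.
- ctrl.close_job(): hands the job in, once; it reports no verdict.
The state is a dict: "time": time; "joint_positions": joint angles; "qd": joint speeds; "joint_torque": joint torques, N m; "position": TCP position; "tool_rot": TCP orientation; "ft_force": force on the tool from outside, world axes, zero at the start; "torque": the same for the moment, N m; "grip_width": opening from 0.0 (shut) to 1.0 (fully open).
Only numpy, scipy, OpenCV 4.12 (cv2) and the standard library are available. Lean on these libraries where they do the work, as an engineer would, in place of code of your own. Each camera call takes 0.05 s, during which the arm holds its last target.

## Working session

There is one attempt and no reset: what is moved stays moved. The work goes in short steps, Python scripts to look and compute and a shell command to move; the robot and the scene stay as the last step left them, time stands still between calls to the robot, and variables do not carry over. Pictures are saved under pics/ and viewed, and the job is handed in when it is done.

```bash
ls; mkdir -p pics; cat > h.py <<'E'
import numpy as np, cv2
from scipy.spatial.transform import Rotation as R
from bench import monitor, get_image, ctrl
def snap(n,fn):
    d=get_image(n); cv2.imwrite('pics/'+fn+'.png',d['img'][:,:,::-1]); np.savez('pics/'+fn+'.npz',**{k:d[k] for k in('img','mtx','view')}); return d
def proj(d,P):
    P=np.atleast_2d(P); V=d['view']; c=P@V[:3,:3].T+V[:3,3]; p=c*[1,-1,-1]; q=p@np.array(d['mtx']).T; return q[:,:2]/q[:,2:]
def ray(d,uv):
    V=np.array(d['view']); r=np.linalg.inv(d['mtx'])@[uv[0],uv[1],1]; r=r*[1,-1,-1]; r=V[:3,:3].T@r; o=-V[:3,:3].T@V[:3,3]; return o,r/np.linalg.norm(r)
def onz(d,uv,z):
    o,r=ray(d,uv); return o+r*(z-o[2])/r[2]
def tri(d1,a,d2,b):
    o1,r1=ray(d1,a);o2,r2=ray(d2,b)
    s=np.linalg.lstsq(np.stack([r1,-r2],1),o2-o1,rcond=None)[0]; p,q=o1+s[0]*r1,o2+s[1]*r2
    return (p+q)/2,np.linalg.norm(p-q)
def crop(fn,x0,y0,x1,y1,s,out):
    im=cv2.imread('pics/'+fn+'.png')[y0:y1,x0:x1]; cv2.imwrite('pics/'+out+'.png',cv2.resize(im,None,fx=s,fy=s,interpolation=cv2.INTER_CUBIC))
def ld(fn): return dict(np.load('pics/'+fn+'.npz'))
E
python3 - <<'E'
from h import *
for n in('scene','side','wrist'):
    d=snap(n,n+'0'); print(n,d['mtx'],np.round(d['view'],3), -np.array(d['view'])[:3,:3].T@np.array(d['view'])[:3,3])
print(monitor.get_state())
E
```

```text
pics
scene [[514.3083795    0.         316.75845475]
 [  0.         514.3083795  206.44532952]
 [  0.           0.           1.        ]] [[ 0.555  0.832  0.021 -0.242]
 [-0.522  0.328  0.787  0.159]
 [ 0.648 -0.448  0.616 -1.64 ]
 [ 0.     0.     0.     1.   ]] [ 1.27988016 -0.58554014  0.88978562]
side [[385.02840257   0.         317.83323193]
 [  0.         385.02840257 199.94542737]
 [  0.           0.           1.        ]] [[-0.917 -0.4   -0.008  0.417]
 [ 0.256 -0.603  0.756 -0.15 ]
 [-0.307  0.691  0.655 -0.76 ]
 [ 0.     0.     0.     1.   ]] [0.18676878 0.60135011 0.61447055]
wrist [[309.70691629   0.         321.05925873]
 [  0.         309.70691629 202.84762437]
 [  0.           0.           1.        ]] [[ 0.451 -0.893 -0.002 -0.649]
 [ 0.864  0.437 -0.249  0.031]
 [ 0.223  0.111  0.968 -0.389]
 [ 0.     0.     0.     1.   ]] [ 0.35225256 -0.54946147  0.38368631]
{'time': 0.15, 'joint_positions': array([ 1.11610196,  0.3216517 , -0.07007816,  1.45139527,  0.02261314,
        1.37078527, -0.05693161]), 'qd': array([ 0.00189325, -0.00299602,  0.00025897, -0.00452938,  0.0001999 ,
       -0.00059181, -0.00049198]), 'joint_torque': array([-5.01496361e-04, -4.91795075e+01, -4.04756768e-01, -3.12876570e+01,
       -6.38884376e-02,  4.04658972e-02,  7.91980779e-05]), 'position': array([ 0.29357695, -0.57975717,  0.40391293]), 'tool_rot': array([ 1.96047866,  0.46962698, -1.96135478]), 'ft_force': array([ 0.057927  , -0.79014704,  0.11145384]), 'torque': array([ 0.06453238, -0.03059929, -0.03905984]), 'grip_width': 0.9974724122241814}
```

View pics/scene0.png

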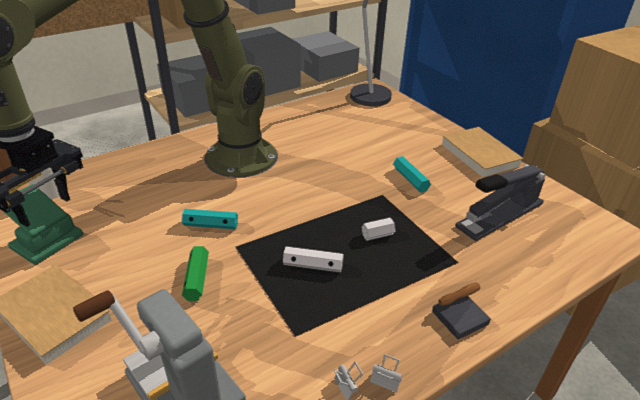

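View pics/side0.png

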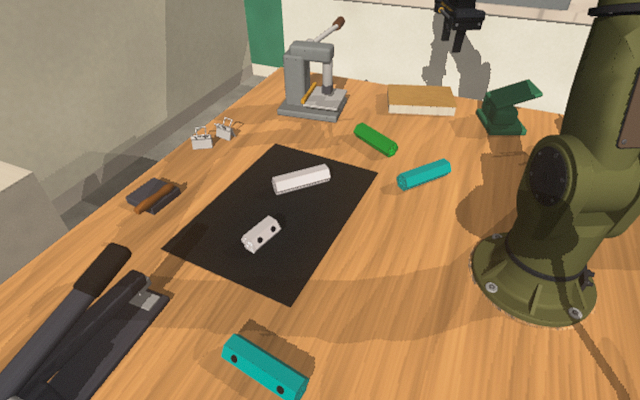

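```bash
python3 -c "
from h import *
T=R.from_rotvec([1.96047866,0.46962698,-1.96135478]).as_matrix();print(T.round(3))"
```

```text
[[-0.001  0.452 -0.892]
 [ 0.001 -0.892 -0.452]
 [-1.    -0.001  0.   ]]
```

```bash
python3 -c "
from h import *
crop('scene0',230,190,470,340,3.3,'c1')
crop('side0',160,130,390,310,3.3,'c2')"
```

```text
(no output)
```

View pics/c1.png

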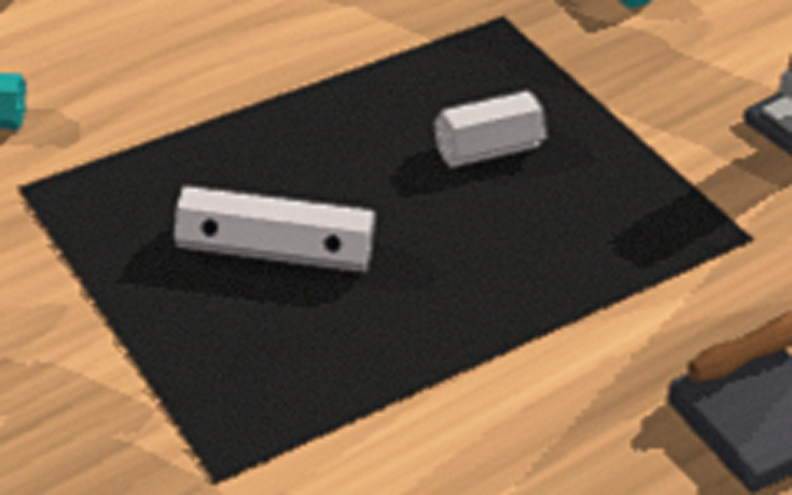

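View pics/c2.png

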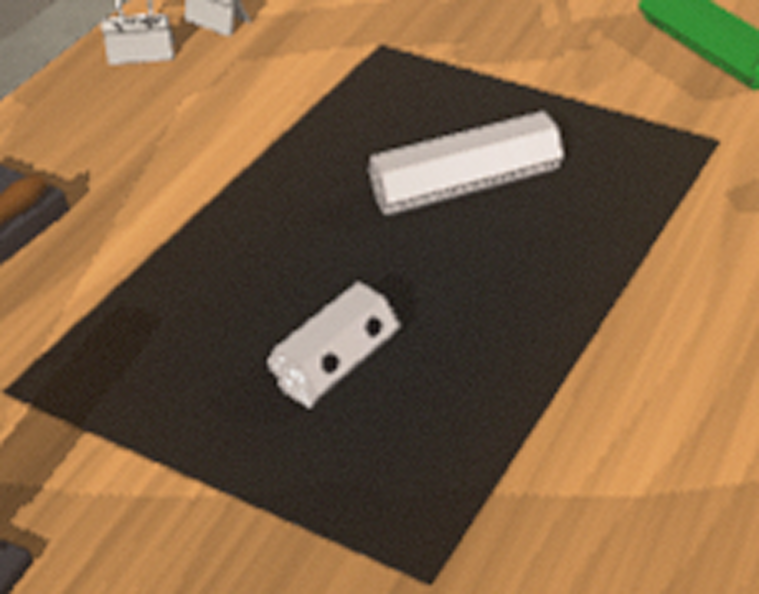

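```bash
python3 -c "
from h import *
crop('scene0',275,235,355,285,10,'c3')
crop('side0',265,155,340,200,10,'c4')"
```

```text
(no output)
```

View pics/c3.png

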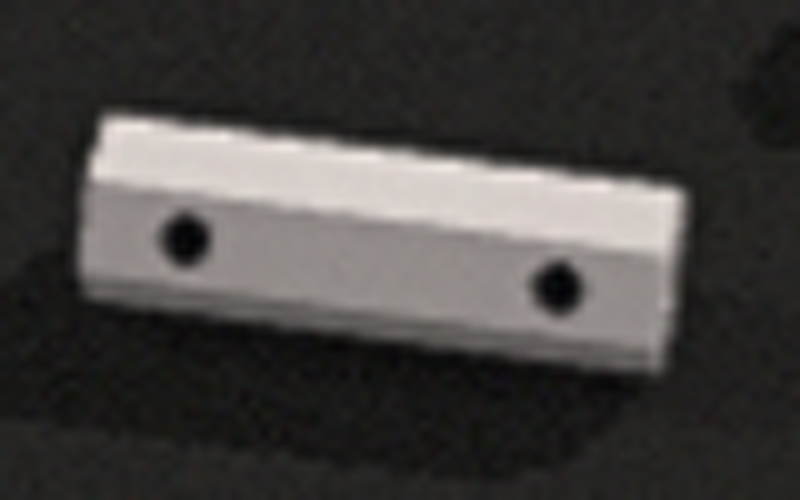

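View pics/c4.png

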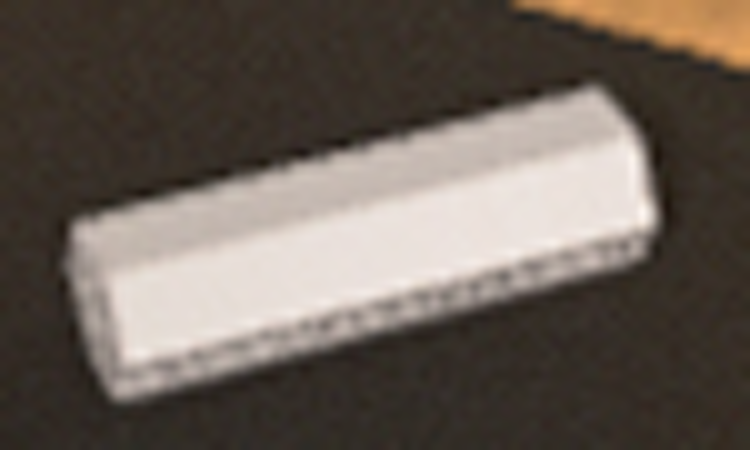

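```bash
cat > m.py <<'E'
from h import *
a=ld('scene0');b=ld('side0')
S=lambda x,y:(275+x/10-.05,235+y/10-.05)
D=lambda x,y:(265+x/10-.05,155+y/10-.05)
P={}
for n,s,d in[('backL',(103,113),(635,135)),('backR',(683,187),(105,270)),('frontL',(95,182),(600,87)),('frontR',(670,255),(75,222))]:
    p,e=tri(a,S(*s),b,D(*d)); P[n]=p; print(n,p.round(4),round(e,4), onz(a,S(*s),.043).round(4), onz(b,D(*d),.043).round(4))
for q in[(185,240),(558,287)]: print('screw',onz(a,S(*q),.033).round(4))
C=[(230+x/3.3,190+y/3.3) for x,y in[(22,187),(502,17),(752,240),(213,482)]]
for c in C: print('mat',onz(a,c,.003).round(4))
for x,y in [(382,45),(718,142),(432,582),(5,392)]: print('matS',onz(b,(160+x/3.3,130+y/3.3),.003).round(4))
# short
for x,y in[(450,125),(436,122),(528,92),(545,115),(455,165),(545,138)]: print('short',onz(a,(230+x/3.3,190+y/3.3),.043).round(4))
for x,y in[(268,360),(360,283),(310,405),(398,325)]: print('shortS',onz(b,(160+x/3.3,130+y/3.3),.033).round(4))
E
python3 m.py
```

```text
backL [ 0.4787 -0.1219  0.0431] 0.0006 [ 0.4789 -0.1217  0.043 ] [ 0.4786 -0.1224  0.043 ]
backR [ 0.5752 -0.0196  0.0442] 0.0033 [ 0.5757 -0.018   0.043 ] [ 0.575  -0.0224  0.043 ]
frontL [ 0.4961 -0.1364  0.0425] 0.0043 [ 0.4988 -0.1359  0.043 ] [ 0.4946 -0.138   0.043 ]
frontR [ 0.5916 -0.035   0.043 ] 0.0029 [ 0.5929 -0.0343  0.043 ] [ 0.5907 -0.0362  0.043 ]
screw [ 0.5184 -0.1228  0.033 ]
screw [ 0.5793 -0.0566  0.033 ]
mat [ 0.3767 -0.2044  0.003 ]
mat [0.4036 0.2488 0.003 ]
mat [0.7212 0.2298 0.003 ]
mat [ 0.6922 -0.2274  0.003 ]
matS [ 0.6875 -0.2263  0.003 ]
matS [ 0.3722 -0.2046  0.003 ]
matS [0.3997 0.2497 0.003 ]
matS [0.7162 0.2314 0.003 ]
short [0.53   0.0879 0.043 ]
short [0.5214 0.081  0.043 ]
short [0.5313 0.1652 0.043 ]
short [0.5602 0.1581 0.043 ]
short [0.5686 0.0625 0.043 ]
short [0.5811 0.1402 0.043 ]
shortS [0.5561 0.1632 0.033 ]
shortS [0.5373 0.0787 0.033 ]
shortS [0.5127 0.1851 0.033 ]
shortS [0.4955 0.1038 0.033 ]
```

```bash
python3 -m creep '[[0,-32,-35.5,0,0,0,60],[0,-32,-35.5,0,0,0,60],[0,-32,-35.5,0,0,0,60],[0,-32,-35.5,0,0,0,60],[0,-32,-35.5,0,0,0,60]]' 20
python3 -m creep '[[0,-32,-35.5,0,0,0,60],[0,-32,-35.5,0,0,0,60],[0,-32,-35.5,0,0,0,60],[0,-32,-35.5,0,0,0,60],[0,-32,-35.5,0,0,0,60]]'
python3 -m creep '[[0,0,0,-0.145,0,0,60],[0,0,0,-0.145,0,0,60],[0,0,0,-0.145,0,0,60],[0,0,0,-0.145,0,0,60],[0,0,0,-0.145,0,0,60]]'
python3 -m creep '[[0,0,0,-0.145,0,0,60],[0,0,0,-0.145,0,0,60],[0,0,0,-0.145,0,0,60],[0,0,0,-0.145,0,0,60],[0,0,0,-0.145,0,0,60]]'
cat > t.py <<'E'
from h import *
import sys
yaw=np.radians(46.45); u=np.array([np.cos(yaw),np.sin(yaw),0]); f=np.array([u[1],-u[0],0]); C=np.array([0.5354,-0.0782,0.023])
s=monitor.get_state(); T=R.from_rotvec(s['tool_rot']).as_matrix(); p=s['position']; tip=p+.182*T[:,0]
print('t',round(s['time'],2),'p',p.round(4),'tip rel u,f,z mm',np.round([(tip-C)@u*1e3,(tip-C)@f*1e3,tip[2]*1e3],1),'F uf z',np.round([s['ft_force']@u,s['ft_force']@f,s['ft_force'][2]],2),'grip',round(s['grip_width'],3))
Tt=np.stack([[0,0,-1],u,f],1); print('turn left (tool rv)',R.from_matrix(T.T@Tt).as_rotvec().round(4)); print('q',s['joint_positions'].round(2))
E
python3 t.py
```

```text
time: 0.65
position: [0.3801, -0.3549, 0.4045]
tool_rot: [1.96, 0.468, -1.961]
ft_force: [0.6, -0.5, 0.2]
grip_width: 0.708
time: 1.15
position: [0.4659, -0.132, 0.4047]
tool_rot: [1.96, 0.467, -1.96]
ft_force: [0.2, -0.0, 0.8]
grip_width: 0.689
time: 1.65
position: [0.4656, -0.1339, 0.4045]
tool_rot: [1.477, 1.011, -1.477]
ft_force: [-0.3, 0.4, 0.9]
grip_width: 0.689
time: 2.15
position: [0.4656, -0.134, 0.4045]
tool_rot: [0.944, 1.357, -0.945]
ft_force: [-0.3, 0.2, -0.8]
grip_width: 0.693
t 2.15 p [ 0.4656 -0.134   0.4045] tip rel u,f,z mm [-88.6 -12.2 222.5] F uf z [-0.02 -0.35 -0.79] grip 0.693
turn left (tool rv) [-4.567e-01 -3.000e-04  4.000e-04]
q [ 0.67 -0.02 -0.44  1.83 -0.01  1.32  0.59]
```

```bash

python3 -m creep '[[0,0,0,-0.145,0,0,60],[0,0,0,-0.145,0,0,60],[0,0,0,-0.145,0,0,60],[0,0,0,-0.022,0,0,60],[0,44,-17,0,0,0,60]]'
python3 -m creep '[[0,44,-17,0,0,0,60],[40,0,0,0,0,0,60],[40,0,0,0,0,0,60],[40,0,0,0,0,0,60],[20,0,0,0,0,0,60]]'
python3 -m creep '[[0,0,0,0,0,0,60]]'
python3 t.py; python3 -c "
from h import *
snap('scene','s1');snap('side','d1');crop('s1',230,160,430,310,4,'s1c');crop('d1',220,100,420,250,4,'d1c')"
```

```text
time: 2.65
position: [0.4827, -0.0962, 0.4043]
tool_rot: [0.607, 1.484, -0.613]
ft_force: [1.1, 0.1, -0.3]
grip_width: 0.688
time: 3.15
position: [0.5007, -0.0469, 0.2612]
tool_rot: [0.6, 1.491, -0.602]
ft_force: [-0.3, -1.0, -0.6]
grip_width: 0.692
time: 3.25
position: [0.5006, -0.047, 0.2615]
tool_rot: [0.6, 1.493, -0.602]
ft_force: [-0.9, -0.8, -0.2]
grip_width: 0.688
t 3.25 p [ 0.5006 -0.047   0.2615] tip rel u,f,z mm [ -2.  -47.8  79.5] F uf z [-1.19 -0.09 -0.22] grip 0.688
turn left (tool rv) [-0.0078 -0.0059  0.0036]
q [ 0.54  0.17 -0.54  1.96  0.1   1.04  0.76]
```

View pics/s1c.png

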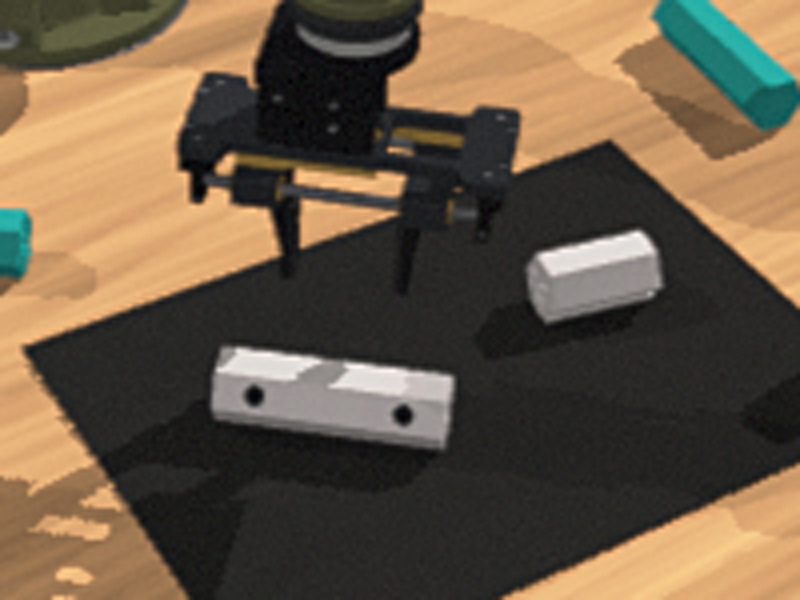

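View pics/d1c.png

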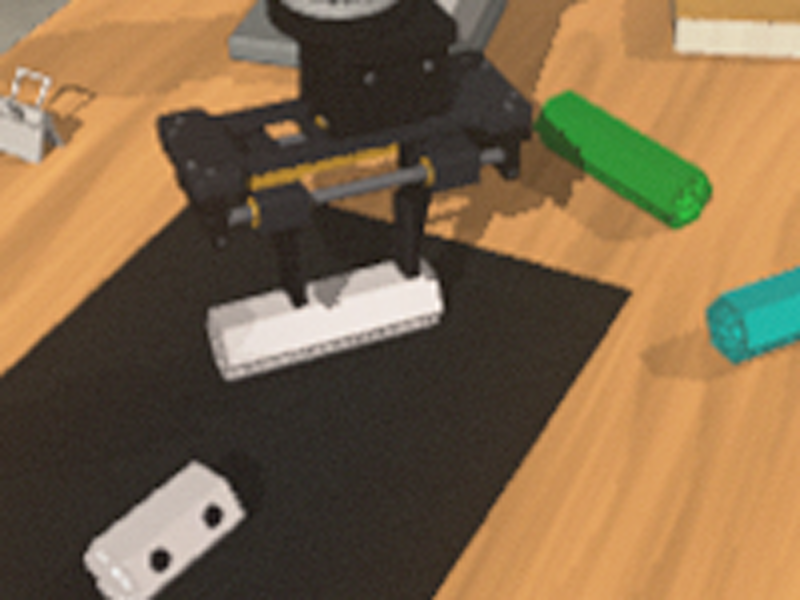

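```bash

python3 -m creep '[[21,0,0,0,0,0,60],[21,0,0,0,0,0,60],[0,0,6,0,0,0,60],[0,0,5,0,0,0,60],[0,0,0,0,0,0,60]]'
python3 t.py
python3 -m creep '[[0,0,3,0,0,0,60],[0,0,3,0,0,0,60]]'; python3 t.py
```

```text
time: 3.85
position: [0.5118, -0.0556, 0.2248]
tool_rot: [0.6, 1.482, -0.599]
ft_force: [-0.3, 0.2, 1.2]
grip_width: 0.688
t 3.85 p [ 0.5118 -0.0556  0.2248] tip rel u,f,z mm [  0.5 -32.1  42.8] F uf z [-0.04 -0.32  1.18] grip 0.688
turn left (tool rv) [-0.0073  0.0034 -0.002 ]
q [ 0.53  0.24 -0.52  1.97  0.15  0.96  0.74]
time: 4.05
position: [0.515, -0.059, 0.2237]
tool_rot: [0.599, 1.485, -0.599]
ft_force: [0.2, -1.1, 0.4]
grip_width: 0.692
t 4.05 p [ 0.515  -0.059   0.2237] tip rel u,f,z mm [  0.  -27.7  41.7] F uf z [-0.65  0.89  0.43] grip 0.692
turn left (tool rv) [-0.0058  0.0015 -0.0006]
q [ 0.53  0.25 -0.52  1.96  0.15  0.97  0.75]
```

```bash

python3 -m creep '[[2.5,0,-3,0,0,0,60],[2.5,0,0,0,0,0,60],[0,0,0,0,0,0,60]]' >/dev/null; python3 t.py
python3 -m creep '[[0,0,3,0,0,0,60],[0,0,2,0,0,0,60],[0,0,0,0,0,0,60]]'>/dev/null; python3 t.py
python3 -m creep '[[0,0,2,0,0,0,60],[0,0,2,0,0,0,60],[0,0,0,0,0,0,60]]'>/dev/null; python3 t.py
```

```text
t 4.35 p [ 0.5119 -0.0565  0.2172] tip rel u,f,z mm [ -0.6 -32.1  35.2] F uf z [-0.27  0.6   0.36] grip 0.691
turn left (tool rv) [-0.0052 -0.0009  0.0007]
q [ 0.53  0.26 -0.52  1.97  0.16  0.95  0.74]
t 4.65 p [ 0.5161 -0.0603  0.2177] tip rel u,f,z mm [ -0.4 -26.4  35.7] F uf z [ 0.45 -0.8   0.31] grip 0.69
turn left (tool rv) [-0.0059 -0.0004  0.0001]
q [ 0.53  0.26 -0.52  1.96  0.16  0.96  0.74]
t 4.95 p [ 0.5181 -0.0618  0.2178] tip rel u,f,z mm [ -0.3 -24.5  35.8] F uf z [-1.16 -6.77  6.27] grip 0.686
turn left (tool rv) [-0.0047 -0.0036  0.0014]
q [ 0.53  0.27 -0.51  1.95  0.16  0.96  0.75]
```

```bash

python3 -m creep '[[-2.2,0,3,0,0,0,60],[-2,0,3.1,0,0,0,60]]' >/dev/null; python3 t.py
python3 -m creep '[[-1.7,0,3.3,0,0,0,60],[0,0,0,0,0,0,60]]'>/dev/null; python3 t.py
python3 -c "
from h import *
snap('scene','s2');snap('side','d2');crop('s2',260,200,380,290,6,'s2c');crop('d2',240,130,360,220,6,'d2c')"
```

```text
t 5.15 p [ 0.5228 -0.0663  0.2222] tip rel u,f,z mm [ -0.2 -17.7  40.2] F uf z [-0.54 -3.89  5.35] grip 0.69
turn left (tool rv) [-0.0045 -0.0021  0.001 ]
q [ 0.53  0.27 -0.51  1.94  0.16  0.97  0.75]
t 5.35 p [ 0.5262 -0.0697  0.2247] tip rel u,f,z mm [ -0.1 -12.2  42.7] F uf z [-1.94 -2.    6.41] grip 0.694
turn left (tool rv) [-0.0057  0.0013 -0.0003]
q [ 0.54  0.28 -0.51  1.93  0.16  0.98  0.76]
```

View pics/s2c.png

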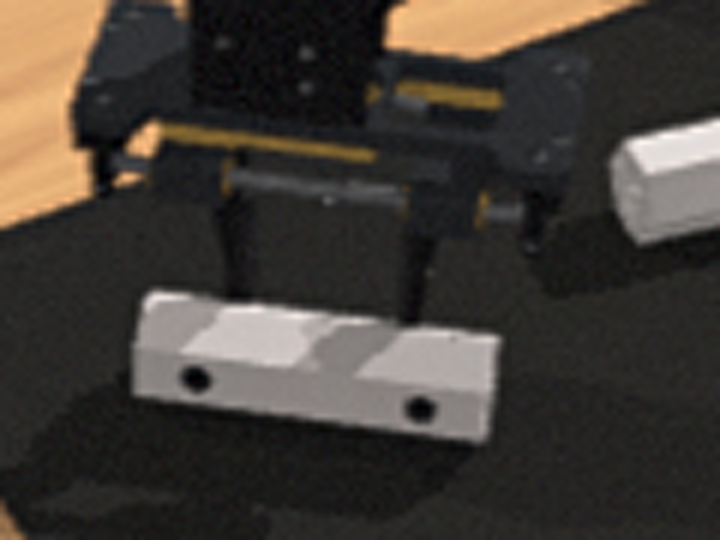

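View pics/d2c.png

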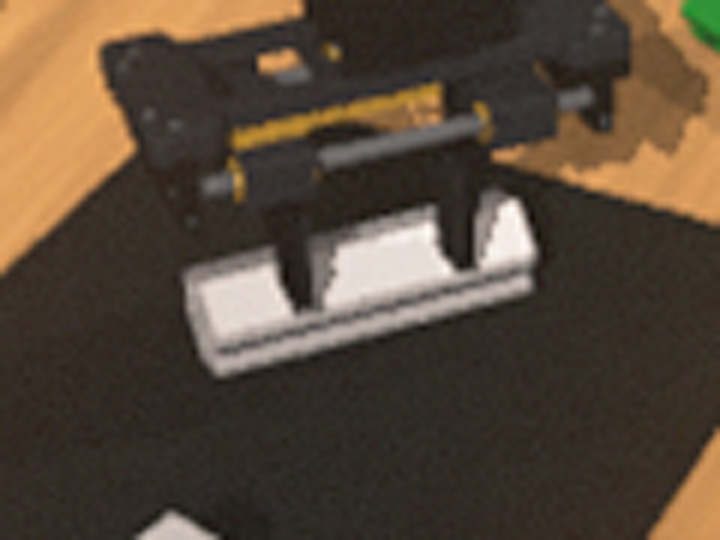

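```bash

python3 -m creep '[[-1.4,0,3.4,0,0,0,60],[-1.1,0,3.6,0,0,0,60]]' >/dev/null; python3 t.py
python3 -m creep '[[-0.8,0,3.6,0,0,0,60],[-0.5,0,2,0,0,0,60],[0,0,0,0,0,0,60]]'>/dev/null; python3 t.py
python3 -c "
from h import *
snap('scene','s3');snap('side','d3');crop('s3',260,200,380,290,6,'s3c');crop('d3',240,130,360,220,6,'d3c')"
```

```text
t 5.65 p [ 0.5313 -0.0747  0.2268] tip rel u,f,z mm [-0.2 -5.1 44.8] F uf z [0.82 0.02 2.61] grip 0.684
turn left (tool rv) [-0.0056  0.0017 -0.0006]
q [ 0.54  0.28 -0.51  1.91  0.16  0.98  0.76]
t 5.95 p [ 0.5348 -0.0788  0.2271] tip rel u,f,z mm [-0.9 -0.1 45.1] F uf z [-0.14 -0.74 -0.6 ] grip 0.69
turn left (tool rv) [-0.0065 -0.0002  0.0003]
q [ 0.54  0.29 -0.5   1.9   0.17  0.99  0.77]
```

View pics/s3c.png

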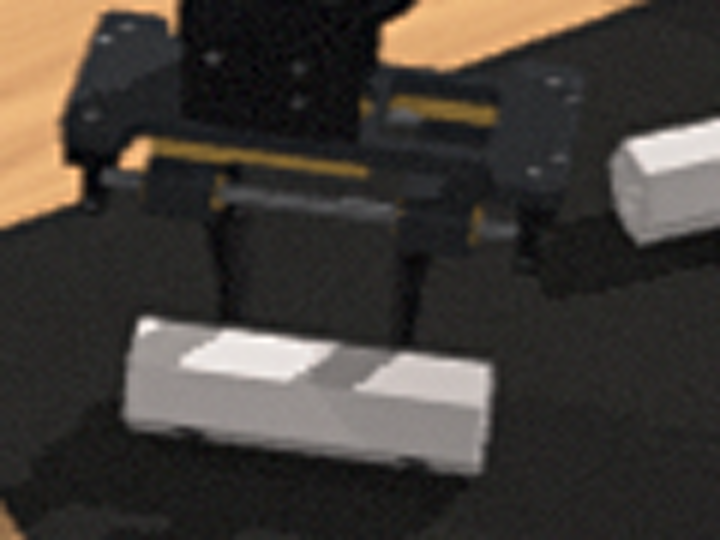

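View pics/d3c.png

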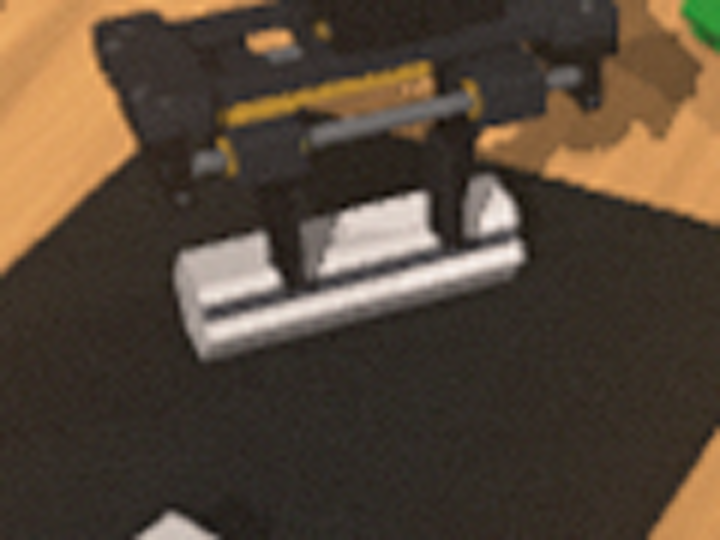

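```bash

python3 -m creep '[[0,0,-8,0,0,0,60],[0,0,-10,0,0,0,60],[-10,0,-10,0,0,0,60],[0,0,0,0,0,0,60]]' >/dev/null; python3 t.py
python3 -c "
from h import *
snap('scene','s4');snap('side','d4');crop('s4',270,230,350,290,10,'s4c');crop('d4',255,145,335,205,10,'d4c')"
```

```text
t 6.45 p [ 0.514  -0.0571  0.2388] tip rel u,f,z mm [  0.6 -29.8  56.8] F uf z [-1.46  0.41 -0.23] grip 0.691
turn left (tool rv) [-0.0034  0.0013 -0.0006]
q [ 0.54  0.23 -0.53  1.95  0.14  1.    0.76]
```

View pics/s4c.png

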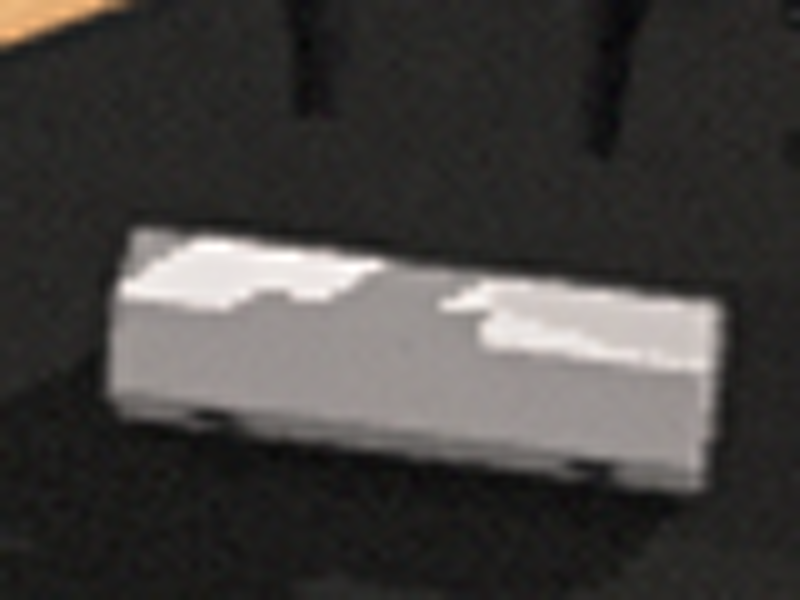

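View pics/d4c.png

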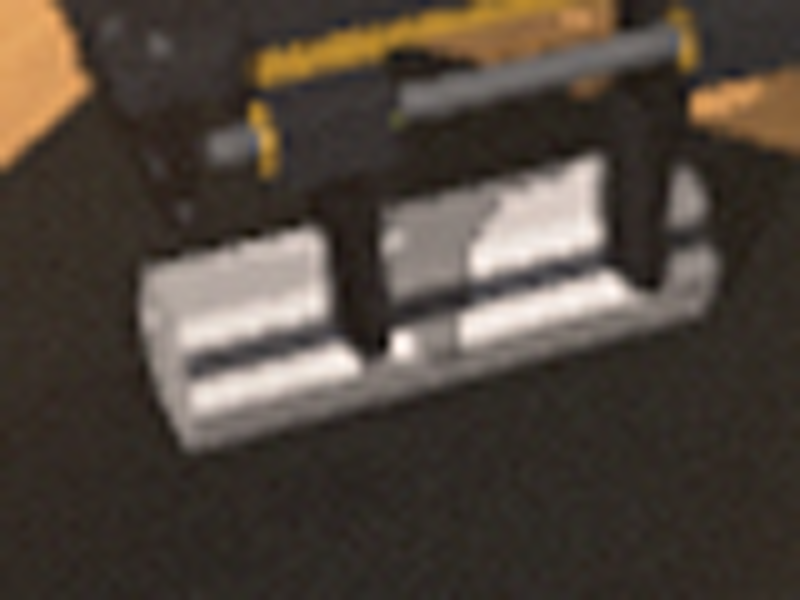

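```bash
python3 - <<'E'
from h import *
a=ld('scene0');a['img']=0
yaw=np.radians(46.45); u=np.array([np.cos(yaw),np.sin(yaw),0]); f=np.array([u[1],-u[0],0]); C=np.array([0.5354,-0.0782,0.023])
P=[onz(a,(270+x/10-.05,230+y/10-.05),.043) for x,y in[(133,228),(722,300),(118,297),(710,370)]]
print(np.round(P,4)); m=np.mean(P,0); print('mid u,f',(m-C)@u*1e3,(m-C)@f*1e3)
for i,j in((0,1),(2,3)): d=P[j]-P[i]; print(np.degrees(np.arctan2(d[1],d[0])),np.linalg.norm(d))
E
```

```text
[[ 0.4961 -0.1376  0.043 ]
 [ 0.5918 -0.0329  0.043 ]
 [ 0.5145 -0.1526  0.043 ]
 [ 0.6092 -0.049   0.043 ]]
mid u,f 1.3152202828982285 22.897229906906357
47.561999705905535 0.1418183684485746
47.59583961496164 0.1403992508101047
```

```bash

python3 -m creep '[[9,0,6,0,0,0,60],[8,0,6,0,0,0,60],[0,0,6,0,0,0,60],[0,0,3,0,0,0,60],[0,0,0,0,0,0,60]]' >/dev/null; python3 t.py
```

```text
t 7.05 p [ 0.5301 -0.074   0.2202] tip rel u,f,z mm [-0.5 -6.7 38.2] F uf z [-0.14 -0.29 -0.37] grip 0.687
turn left (tool rv) [-0.0067 -0.0002 -0.0002]
q [ 0.54  0.29 -0.51  1.92  0.17  0.97  0.76]
```

```bash

python3 -m creep '[[-1.5,0,3,0,0,0,60],[0,0,3,0,0,0,60],[0,0,2,0,0,0,60],[0,0,0,0,0,0,60]]' >/dev/null; python3 t.py
```

```text
t 7.45 p [ 0.5353 -0.0784  0.222 ] tip rel u,f,z mm [-0.2 -0.1 40. ] F uf z [ 0.91 -2.37  2.45] grip 0.684
turn left (tool rv) [-0.0053 -0.0011  0.0001]
q [ 0.54  0.3  -0.5   1.9   0.17  0.98  0.77]
```

```bash

python3 -m creep '[[-2,0,3.3,0,0,0,60],[-1.7,0,3.5,0,0,0,60],[-1.5,0,3.6,0,0,0,60]]' >/dev/null; python3 t.py
python3 -c "
from h import *
snap('side','d5');crop('d5',240,130,360,220,6,'d5c')"
```

```text
t 7.75 p [ 0.5434 -0.0864  0.2276] tip rel u,f,z mm [-0.3 11.7 45.6] F uf z [ 0.74 -0.41  0.49] grip 0.69
turn left (tool rv) [-0.0056  0.0012 -0.0005]
q [ 0.55  0.31 -0.5   1.88  0.17  0.99  0.78]
```

View pics/d5c.png

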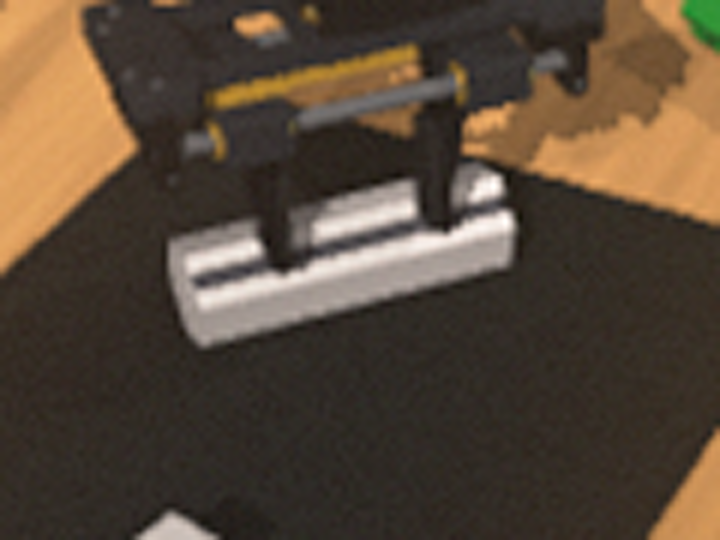

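```bash

python3 -m creep '[[-1,0,3.8,0,0,0,60],[-0.8,0,3.8,0,0,0,60]]' >/dev/null; python3 t.py
python3 -m creep '[[-0.4,0,3.8,0,0,0,60],[0,0,2,0,0,0,60],[0,0,0,0,0,0,60]]' >/dev/null; python3 t.py
python3 -c "
from h import *
snap('side','d6');crop('d6',240,130,360,220,6,'d6c')
snap('scene','s6');crop('s6',260,200,380,290,6,'s6c')"
```

```text
t 8.0 p [ 0.5489 -0.0918  0.2292] tip rel u,f,z mm [-0.5 19.3 47.2] F uf z [0.77 0.12 0.81] grip 0.689
turn left (tool rv) [-0.0059  0.0011 -0.0004]
q [ 0.55  0.32 -0.49  1.86  0.18  1.    0.78]
t 8.3 p [ 0.5526 -0.0961  0.2291] tip rel u,f,z mm [-1.2 24.8 47.1] F uf z [ 0.78  0.59 -0.06] grip 0.691
turn left (tool rv) [-0.0065 -0.0001  0.0005]
q [ 0.55  0.33 -0.49  1.85  0.18  1.01  0.79]
```

View pics/d6c.png

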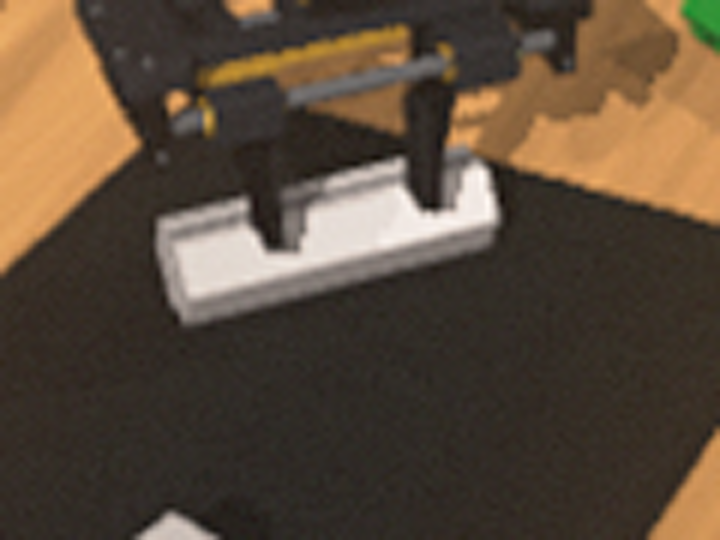

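View pics/s6c.png

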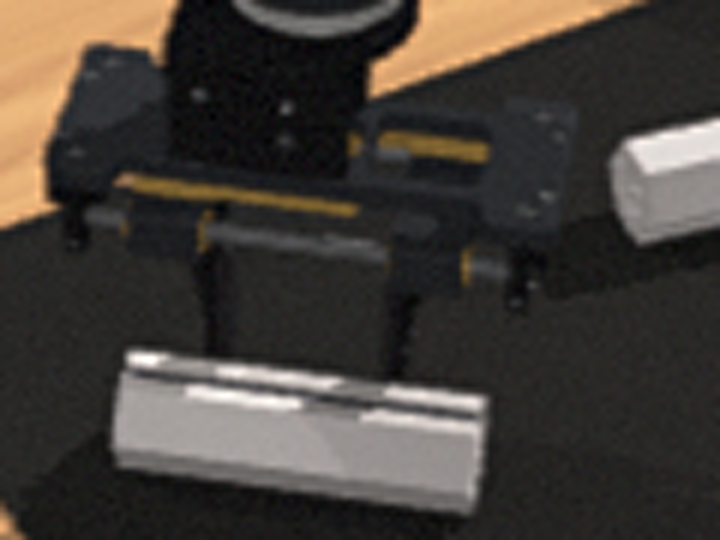

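Groove is on top. Retreat backwards, then up, and check.

```bash

python3 -m creep '[[0,0,-8,0,0,0,60],[0,0,-15,0,0,0,60],[-10,0,-20,0,0,0,60],[-40,0,-20,0,0,0,60],[-40,0,-20,0,0,0,60]]' >/dev/null
python3 -m creep '[[-40,0,0,0,0,0,60],[0,0,0,0,0,0,60],[0,0,0,0,0,0,60]]'; python3 t.py
python3 -c "
from h import *
snap('side','d7');crop('d7',160,130,360,280,4,'d7c')
snap('scene','s7');crop('s7',270,230,350,290,10,'s7c')"
```

```text
time: 9.2
position: [0.4921, -0.037, 0.3601]
tool_rot: [0.597, 1.485, -0.598]
ft_force: [-0.4, 0.2, -0.9]
grip_width: 0.696
t 9.2 p [ 0.4921 -0.037   0.3601] tip rel u,f,z mm [ 1.000e-01 -5.930e+01  1.781e+02] F uf z [-0.1  -0.44 -0.88] grip 0.696
turn left (tool rv) [-0.0049  0.0023 -0.0002]
q [ 0.56  0.04 -0.55  1.87  0.02  1.23  0.81]
```

View pics/d7c.png

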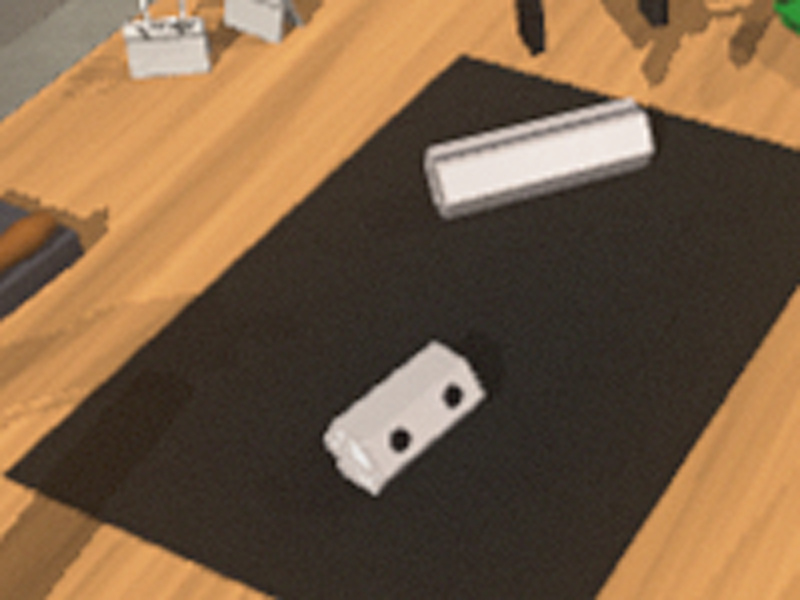

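View pics/s7c.png

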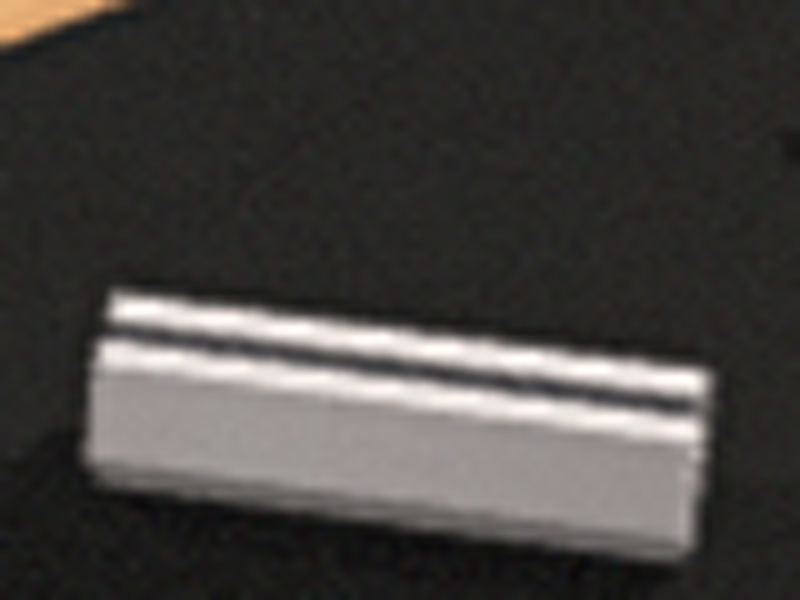

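```bash
python3 - <<'E'
from h import *
a=ld('scene0'); s=ld('s7')
P=[onz(s,(270+x/10-.05,230+y/10-.05),.043) for x,y in[(110,292),(712,372),(92,365),(700,442)]]
m=np.mean(P,0); c=np.array([.547,.0115,.043]); ay=np.radians(-3); d=m-c
print('mid',m.round(4),'mat x,y',d[0]*np.cos(ay)+d[1]*np.sin(ay),-d[0]*np.sin(ay)+d[1]*np.cos(ay))
x0,y0,x1,y1=355,212,405,245
print('short diff',np.abs(a['img'][y0:y1,x0:x1].astype(int)-s['img'][y0:y1,x0:x1]).mean())
print(ctrl.close_job())
E
```

```text
mid [ 0.5699 -0.109   0.043 ] mat x,y 0.029199716087058104 -0.11917026620446838
short diff 5.104646464646464
the job is handed in; nothing more can be done
None
```

The long bar now lies on the mat on its screw-head flat with the groove facing up, and I've handed the job in. I rolled it two flats over by pushing the rear upper flat with the open fingertips and rising in an arc. It came to rest on the flat in between before the second roll.

- **Rolling:** the first roll moved the bar about 23 mm, which is one flat. The readings I took during the pushes stayed under about 10 N.
- **Final position:** taking the text's height for the top flat, the bar's middle is at about x = 0.03 m, y = -0.12 m in the mat's frame, well inside the edges. It looks level, but I did not measure its final height or tilt from two views.
- **Stillness:** I took only one last pair of pictures, so I did not measure that it was still.
- **Arm:** it was backed off and raised, touching nothing, at 9.2 s.
- **Short bar:** it looks unmoved in the last side picture, and the arm never went near it. The image-difference check gave a mean of about 5 grey levels, which is not exact proof.

Nothing else failed or disagreed.

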